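Hang the tube draining rack on its two latching hooks

TASK

Hang the steel draining rack on its stand over the drip tray: bring its top rod down into both hooks and press gently until it is fully home in both and both spring latches have snapped over it. Keep hold and tug gently upward until both latches take the pull, to check that both ends are caught, then let it settle and let go. A light push and pull of about a kilogram over both hooks is enough; do not force or strain them, and leave the other things on the bench alone.

Things in the scene. Friction and masses are not known exactly. Their poses are not given: they have to be found in the camera images.
- rack_grip (a point): Centre of the black grip of the draining rack (free-standing steel frame, 64 mm deep in x, 202 wide in y, some 0.3 kg). The grip, 14 mm thick (x), 66 long (y), 22 high, stands on two thin posts over the middle of the rack's top rod; take it from above across its 14 mm. The rod's axis lies 53 mm below this point and 130 above the rack's feet. Axes: x thickness, y along the rod, z up.
- rod_left (a point): Point on the axis of the rack's round steel top rod (8 mm thick, along y, between the end plates 97 mm to either side of its middle), 70 mm to +y of the middle: it comes to lie in the left hook. The rack's axes; hang it with its x axis along the hooks'. Below the rod the space is free down to the holed deck, 72 mm under the rod's axis and 64 mm deep (x): the hooks go in there from behind.
- rod_right (a point): Point on the rod's axis, 70 mm to -y of its middle: it comes to lie in the right hook. The rack's axes.
- hook_left: Left (+y) of two like hooks 140 mm apart on the fixed stand, over a drip tray. Origin: nominal place of the rod's axis when home, 170 mm above the bench. Each jaw was set up or down by hand, so its true seat lies up to 6 mm above or below this (not measured). Axes: x back to the rail, y along it, z up. Jaw 12 mm wide (y); rigid seat; nothing of the stand is more than 40 mm above this point.
- hook_right: Right (-y) hook, as the left, its seat also set by hand within 6 mm of this point. A hook's throat is open at the top and 11 mm wide (x) for the 8 mm rod; it flares to 14 mm in front and 14 mm behind, the front lip ending 21 mm and the rear lead-in 32 mm above the seat, so the rack goes in from the front, rod 35 to 50 mm above the seats, then down. Foot and rail start 52 mm behind.
- latch_left (a joint): Spring bolt of the left hook, m: 0 out, up to 0.008 pushed back. Its sloped nose juts from the throat's rear wall; the rod coming down pushes it back 4 to 8 mm (some 5 N a hook; the rack's weight is not enough and it would stay 15 mm or more above the seat), then it snaps out over the rod. Its flat underside keeps the rod down with 1.5 mm of play and does not yield to an upward pull.
- latch_right (a joint): Spring bolt of the right hook, likewise; m, 0 fully out. A hook that is pressed or pulled with more than 12 N is strained.
- beaker: Bystander: glass beaker, 58 mm wide, 70 mm high, origin at its underside.
- petri: Bystander: covered petri dish, 61 mm wide, 16 mm high, origin at its underside.
- bottle: Bystander: small white bottle with a screw cap, 48 mm wide, 112 mm high, origin at its underside.

How it is judged:
On the way, in this order (a step that is already met when the one before it is completed fails the run):
1. the rod is fully home in both hooks and both latches have snapped out over it (x of rod_left in the frame of hook_left between -0.004 and 0.004 m and z of rod_left in the frame of hook_left between -0.0085 and 0.0085 m and value of joint each of latch_left, latch_right below 0.001 m and x of rod_right in the frame of hook_right between -0.004 and 0.004 m and z of rod_right in the frame of hook_right between -0.0085 and 0.0085 m), for 0.2 s.
2. tug check: the rack is pulled up so that both latches take more than 1.5 N at once (all of step 1 and contact force between rack and latch_left_nose above 1.5 N and contact force between rack and latch_right_nose above 1.5 N), for 0.15 s.
At the end, for the whole second after the job is handed in: The rod lies in both hooks (within 4 mm front to back and 8.5 mm in height of each nominal seat), both latches are out (under 1 mm), each hook carries over 0.3 N, and the rack hangs upright within 0.15 rad, at rest and let go (all of step 1 and contact force between rack and hook_left above 0.3 N and contact force between rack and hook_right above 0.3 N and linear speed of rack below 0.02 m/s and angular speed of rack below 0.2 rad/s and angle between rack's own z axis and vertical below 0.15 rad); the robot touches nothing.
It fails at once if the rack is pressed on or pulled against a hook with more than 12 N (contact force between rack and hook_left above 12 N or contact force between rack and hook_right above 12 N).
It fails at once if a bystander (beaker, petri dish or bottle) is moved by more than 15 mm (distance of any of beaker, petri, bottle from where it was at the start of the episode above 0.015 m).
It also fails if it takes over 61 s, if anything falls off the work surface, if the arm or the gripper's body presses on something with over 40 N, if the wrist force passes 120 N, or if a joint passes its speed limit or range.

ROBOT

A 7-joint arm with a two-finger parallel gripper is mounted at the origin on a cart in front of the work surface, level with it; the furniture and walls round the work are solid. World frame = base frame: x ahead of the robot, y to its left, z up, the work surface at z = 0. Lengths are in m, angles in rad, forces in N, time in s.
With the tool pointing down it reaches from about 0.425 to 0.95 m from the base axis. Payload 4.7 kg.
Tool frame: the origin (TCP) lies at the very end of the fingers, on their centre line; the grasp point (between the pads) lies 19 mm behind it (r.hold_point_z is the distance from the TCP to the grasp point, in m); z points along the fingers, y is the line along which they close (so a half turn about z gives the same grasp; the last joint's range is limited). The gripper opens to 87 mm and grips with 3 to 60 N. Pads are 19 mm wide; open, the fingers measure 117 mm over their backs; the gripper's body (75 mm by 190 mm) begins 51 mm behind the grasp point.
Start: joints at [1.092, 0.469, -0.049, 1.532, 0.024, 1.141, -0.082], TCP at [0.294, -0.608, 0.223] pointing down, gripper open.
Joint ranges: [-2.59, 2.59], [-0.33, 1.99], [-1.39, 1.29], [0.1, 2.45], [-1.04, 4.18], [0.21, 1.99], [-2.66, 2.66]. Speed limits (rad/s): [2.57, 2.57, 3.14, 3.14, 3.14, 3.14, 3.14].

INTERFACE

Orientations are given as a unit quaternion [x, y, z, w].
In Python, from cell import r gives the robot as it stands.
- The arm moves only by the tool jog_arm, never from a script. Its arguments are lists of equal length, an entry for each row: "travel": the shift along the tool's x, y, z in mm, a list of three; "yaw": the turn about the tool's z in degrees. A call has exactly 10 rows; each row is the pose to reach, as a shift and turn from the pose commanded when the call began, along the tool's axes at that moment; what a row does not reach only later rows make up. A row lasts 1/8 s, in which the tool goes at most 62.5 mm and 10.7 degrees, less where a joint would pass 70% of its speed; a pose out of reach is approached as far as the arm can. A call with a gripper value outside its range is refused whole. "grip" is the opening, from 0 (shut) to 1 (fully open), set as the call begins (left out, the last holds). The fingers move at their own pace and stop on an object; "force" is the grip in N (left out, the last holds). Time passes only in rows, so rows that repeat a pose let the fingers close, or fill a call up. It gives the time, the measured TCP pose, the force, the opening and the grip force at its end, in the units of the state.
- r.state(): the state, without advancing time (a new reading comes with each control period).
- r.get_image(name): name is "side" or "top"; returns a dict with "pixels" (400x640x3 uint8, red, green, blue), "z_map" (400x640 float32, m along the optical axis (not along the pixel's ray), 0 where there is no reading), "K" (3x3 intrinsics, pixels), "origin" and "rotation" of the camera in the world. Camera axes: x right, y down, z forward; pixel columns grow to the right and rows downward; lengths in m; the calibration is good to about 2 mm. A picture is of the moment at which its call begins.
- r.close_job(): hands the job in; it is judged then, once.
The state is a dict: "t": time; "joint_pos": joint angles; "joint_vel": joint speeds; "effort": joint torques, N m; "tcp_pos": TCP position; "tool_rot": TCP orientation; "force": force on the tool from outside, world axes, zero at the start; "torque": the same for the moment, N m; "grip_width": finger opening in m; "finger_force": force on a finger pad.
Only numpy, scipy, OpenCV 4.12 (cv2) and the standard library are available. Lean on these libraries where they do the work, as an engineer would, in place of code of your own. Each camera call takes 0.05 s, during which the arm holds its last target. There are 200 camera calls.

## Working session

There is one attempt and no reset: what is moved stays moved. The work goes in short steps, Python scripts to look and compute and a tool call to move; the robot and the scene stay as the last step left them, time stands still between calls to the robot, and variables do not carry over. Pictures are saved under pics/ and viewed, at most 10 in all, crops included, and the job is handed in when it is done.

Besides the shell and the picture viewer there is one more tool, called by a JSON object that holds its "api" and its "payload", one argument or row to a line. jog_arm: Moves the arm, as the interface text tells. Its arguments: {"type":"object","properties":{"travel":{"type":"array"},"yaw":{"type":"array"},"grip":{"type":"number"},"force":{"type":"number"}},"required":["travel","yaw"]}

```bash
mkdir -p pics; ls; cat > h.py <<'E'
import numpy as np, cv2
from cell import r
def cloud(im):
    z=im["z_map"];K=np.array(im["K"]);v,u=np.mgrid[:z.shape[0],:z.shape[1]]
    p=np.stack([(u-K[0,2])/K[0,0]*z,(v-K[1,2])/K[1,1]*z,z],-1)
    w=p@np.array(im["rotation"]).T+np.array(im["origin"]); w[z==0]=np.nan
    return w
def save(n,f):
    im=r.get_image(n); cv2.imwrite(f"pics/{f}.png",im["pixels"][...,::-1]); w=cloud(im); np.save(f"pics/{f}.npy",w); return im,w
E
python3 - <<'E'
from h import *
for n in("top","side"):
    im,w=save(n,n+"0"); print(n,im["origin"],im["rotation"],im["K"])
s=r.state();print(s["t"],s["tcp_pos"],s["tool_rot"],s["force"],r.hold_point_z)
a=cv2.imread("pics/top0.png");b=cv2.imread("pics/side0.png");
E
```

```text
picsTraceback (most recent call last):
  File "<stdin>", line 3, in <module>
  File "h.py", line 9, in save
    im=r.get_image(n); cv2.imwrite(f"pics/{f}.png",im["pixels"][...,::-1]); w=cloud(im); np.save(f"pics/{f}.npy",w); return im,w
                                                                              ~~~~~^^^^
  File "h.py", line 6, in cloud
    w=p@np.array(im["rotation"]).T+np.array(im["origin"]); w[z==0]=np.nan
      ~^~~~~~~~~~~~~~~~~~~~~~~~~~~
ValueError: matmul: Input operand 1 has a mismatch in its core dimension 0, with gufunc signature (n?,k),(k,m?)->(n?,m?) (size 4 is different from 3)
```

Rotation is a quaternion.

```bash
sed -i 's/^import numpy.*/&\nfrom scipy.spatial.transform import Rotation as R/; s/np.array(im\["rotation"\]).T/R.from_quat(im["rotation"]).as_matrix().T/' h.py
python3 - <<'E'
from h import *
for n in("top","side"):
    im,w=save(n,n+"0"); print(n,im["origin"],im["rotation"],im["K"])
s=r.state();print(s["t"],s["tcp_pos"],s["tool_rot"],s["force"],r.hold_point_z)
E
```

```text
top [ 0.48558233 -0.04304885  1.17192859] [-0.6976101   0.7162477  -0.01312114  0.01253896] [[393.23845876   0.         316.82129925]
 [  0.         393.23845876 203.4173417 ]
 [  0.           0.           1.        ]]
side [0.08583084 0.85032477 0.62352301] [-0.1796525   0.82717837 -0.5184377   0.12133953] [[452.49097554   0.         320.46419994]
 [  0.         452.49097554 192.75574389]
 [  0.           0.           1.        ]]
0.15 [ 0.29329425 -0.60744271  0.22172759] [ 9.74811620e-01  2.23028534e-01 -2.07912469e-04 -7.32004086e-04] [-0.24962759 -0.62738029 -0.32487497] 0.0187
```

View pics/top0.png

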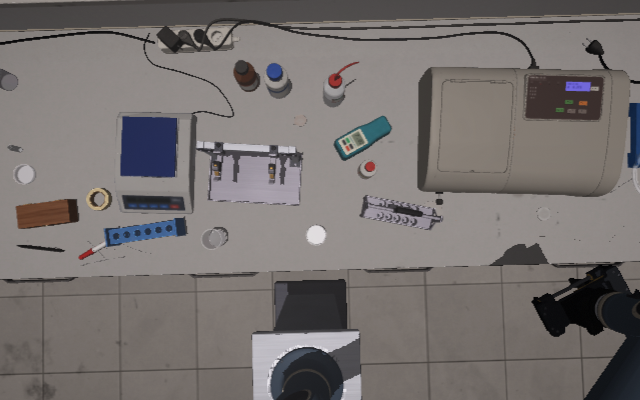

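View pics/side0.png

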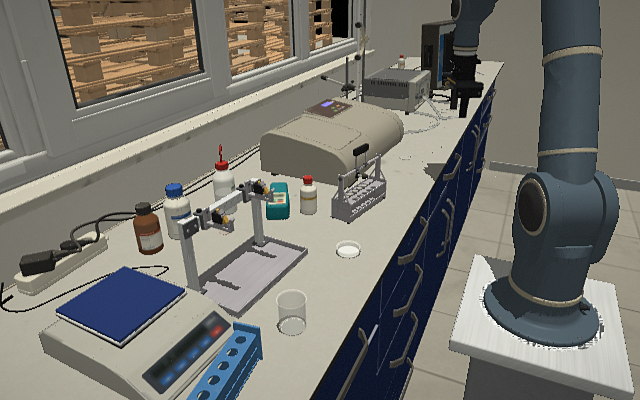

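The top view shows the rack at (400,212) with its black grip at about (408,211), and the stand with hooks at (217,168) and (271,172). The beaker is at (214,238), the petri dish at (316,235) and the bottle at (368,170). The side view agrees with this.

```bash
python3 - <<'E'
from h import *
w=np.load("pics/top0.npy"); 
def sub(w,u0,u1,v0,v1,z0,z1):
    p=w[v0:v1,u0:u1].reshape(-1,3); return p[(p[:,2]>z0)&(p[:,2]<z1)]
def desc(n,p):
    rc=cv2.minAreaRect((p[:,:2]*1000).astype(np.float32)); print(n,len(p),p.mean(0).round(4),"z",p[:,2].min().round(3),p[:,2].max().round(3),"rect",np.round(rc[0],1),np.round(rc[1],1),round(rc[2],1))
desc("grip",sub(w,350,450,185,240,.165,.22)); desc("rackall",sub(w,350,450,185,240,.03,.22))
desc("rackrod",sub(w,350,450,185,240,.115,.15))
for n,a in dict(hl=(208,226,153,190),hr=(262,282,153,190)).items():
    desc(n,sub(w,*a,.15,.25))
    p=sub(w,*a,.12,.25); print(np.round(p[np.argsort(p[:,0])]*1000).astype(int).tolist()[::3])
desc("rail",sub(w,195,305,138,160,.1,.25)); desc("tray",sub(w,205,305,150,210,.003,.03))
s=np.load("pics/side0.npy")
desc("s_grip",sub(s,345,375,140,162,.17,.22)); desc("s_hookL",sub(s,207,232,198,235,.15,.25)); desc("s_hookR",sub(s,252,274,175,205,.15,.25))
for n,a in dict(beaker=(200,228,225,250),petri=(303,330,222,248),bottle=(358,378,160,180)).items(): desc(n,sub(w,*a,.008,.13))
a=cv2.imread("pics/top0.png")[140:210,190:310];b=cv2.imread("pics/side0.png")[160:270,170:290]
cv2.imwrite("pics/c1.png",np.hstack([cv2.resize(a,None,fx=3.3,fy=3.3,interpolation=2)[:231],cv2.resize(b,(396,363))[:231]]))
E
```

```text
grip 159 [ 0.4949 -0.2714  0.1911] z 0.175 0.199 rect [ 494.9 -273. ] [65.5 13.9] 77.7
rackall 1633 [ 0.5042 -0.2928  0.0807] z 0.031 0.199 rect [ 523.4 -294.1] [232.1 127.1] 78.1
rackrod 187 [ 0.4949 -0.2712  0.1324] z 0.118 0.141 rect [ 494.5 -273.6] [203.9  16.5] 77.5
hl 211 [0.6216 0.2049 0.1797] z 0.156 0.202 rect [622.6 207.4] [17.8 77.6] 82.1
[[584, 207, 186], [585, 206, 182], [587, 207, 187], [587, 215, 186], [590, 208, 184], [590, 211, 181], [592, 205, 184], [592, 211, 182], [595, 204, 158], [595, 205, 176], [596, 204, 169], [599, 213, 164], [600, 203, 161], [601, 208, 174], [602, 204, 160], [603, 212, 179], [605, 203, 160], [605, 203, 183], [607, 204, 166], [607, 205, 186], [608, 205, 176], [609, 204, 189], [610, 202, 164], [611, 208, 193], [612, 201, 189], [612, 202, 165], [613, 202, 195], [614, 205, 195], [614, 216, 191], [616, 207, 197], [616, 212, 197], [617, 199, 186], [618, 206, 198], [618, 211, 198], [619, 199, 187], [621, 207, 196], [621, 200, 192], [622, 200, 183], [623, 201, 160], [624, 203, 193], [624, 199, 189], [626, 199, 177], [627, 205, 192], [627, 199, 186],
[... 1695 characters left out ...]
57, 82, 154]]
rail 1039 [0.6658 0.1341 0.1743] z 0.1 0.204 rect [658.8 133.7] [256.3  41.9] 85.6
tray 1770 [0.6029 0.1379 0.0062] z 0.003 0.028 rect [604.1 139.5] [295.8 176.3] 88.6
s_grip 140 [ 0.492  -0.2674  0.1872] z 0.171 0.197 rect [ 492.4 -272.8] [68.7 14.3] 76.3
s_hookL 653 [0.6367 0.1862 0.1751] z 0.152 0.201 rect [644.5 178. ] [ 52.8 129.8] 35.8
s_hookR 370 [0.609  0.065  0.1834] z 0.16 0.209 rect [624.9  51. ] [ 39.8 112.2] 50.1
beaker 258 [0.434  0.2582 0.0467] z 0.008 0.074 rect [433.9 255.6] [56.4 54.5] 0.9
petri 337 [ 0.4358 -0.0381  0.0147] z 0.009 0.02 rect [434.9 -38.2] [55.9 58.7] 88.6
bottle 280 [ 0.6172 -0.1856  0.0822] z 0.009 0.115 rect [ 620.5 -189.4] [47.4 46.2] 86.7
```

View pics/c1.png

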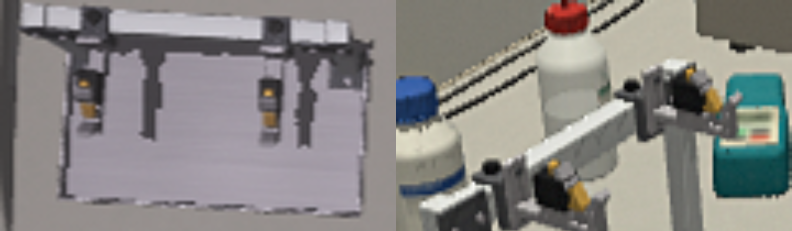

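The crop shows the right jaw sitting higher than the left (lip tops at about z 195 and 186), and the rail yawed about -4.4°. The grip centre is near (494,-273), yaw -12.3°, with its top at z ≈ 0.194 as expected. Now I'll move above it.

{"api": "jog_arm", "payload": {
  "travel": [
    [41,-27,0],
    [82,-53,0],
    [122,-80,0],
    [163,-107,0],
    [204,-134,0],
    [245,-160,0],
    [285,-187,0],
    [326,-214,0],
    [326,-214,0],
    [326,-214,0]
  ],
  "yaw": [-6.5,-13,-19.5,-26,-32.5,-39,-45.5,-52,-52,-52],
  "grip": 0.7,
  "force": 25
}}

```text
t: 1.4
tcp_pos: [0.4935, -0.2741, 0.2223]
tool_rot: [0.779, 0.627, -0.0, -0.0]
force: [1.0, -0.3, 0.7]
grip_width: 0.0611
finger_force: 0.0
```

```bash
cat >> h.py <<'E'
def tool():
    s=r.state(); M=R.from_quat(s["tool_rot"]).as_matrix(); p=np.array(s["tcp_pos"])
    print("t",s["t"],"tcp",p.round(4),"yang",np.degrees(np.arctan2(M[1,1],M[0,1])).round(2),"zax",M[:,2].round(3),"F",np.round(s["force"],2),"T",np.round(s["torque"],2),"gw",s["grip_width"],s["finger_force"]); return p,M
E
python3 - <<'E'
from h import *
p,M=tool()
im,w=save("side","s1")
q=w[135:175,340:385].reshape(-1,3); q=q[(q[:,2]>.17)&(q[:,2]<.19)]; print(q.mean(0), len(q))
print("to grip", (M.T@(np.array([.494,-.273,.1645])-p)*1000).round(1))
# hooks, in rail frame
w=np.load("pics/top0.npy"); p=w[140:158,198:300].reshape(-1,3); p=p[(p[:,2]>.15)&(p[:,2]<.2)&(p[:,0]>.64)]
vx,vy,x0,y0=cv2.fitLine(p[:,:2].astype(np.float32),cv2.DIST_HUBER,0,.01,.01).ravel(); print("rail yaw",np.degrees(np.arctan2(-vx*np.sign(vy),abs(vy))))
E
```

```text
t 1.4 tcp [ 0.4935 -0.2741  0.2223] yang -12.28 zax [-0.001 -0.001 -1.   ] F [ 0.98 -0.25  0.73] T [-0.05 -0.02 -0.01] gw 0.06110311561640036 0.0
[ 0.49127985 -0.26512988  0.18258671] 81
to grip [ 1.2  0.3 57.8]
rail yaw -4.2556896
```

View pics/s1.png

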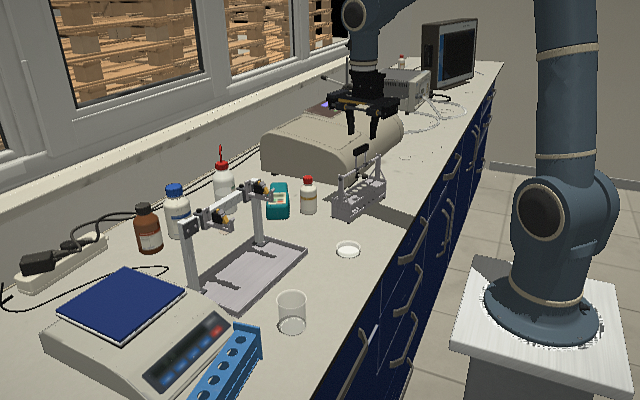

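The picture shows the open fingers, tips at about (350,132) and (374,136), straddling the grip at (360,152). Next I descend.

{"api": "jog_arm", "payload": {
  "travel": [
    [0,0,10],
    [0,0,20],
    [0,0,30],
    [0,0,40],
    [0,0,48],
    [0,0,54],
    [0,0,58],
    [0,0,58],
    [0,0,58],
    [0,0,58]
  ],
  "yaw": [0,0,0,0,0,0,0,0,0,0]
}}

```text
t: 2.7
tcp_pos: [0.4942, -0.2735, 0.1649]
tool_rot: [0.778, 0.628, 0.0, 0.0]
force: [0.5, -1.1, -0.1]
grip_width: 0.0607
finger_force: 0.0
```

{"api": "jog_arm", "payload": {
  "travel": [
    [0,0,0],
    [0,0,0],
    [0,0,0],
    [0,0,0],
    [0,0,0],
    [0,0,0],
    [0,0,0],
    [0,0,0],
    [0,0,0],
    [0,0,0]
  ],
  "yaw": [0,0,0,0,0,0,0,0,0,0],
  "grip": 0,
  "force": 25
}}

```text
t: 3.95
tcp_pos: [0.4942, -0.2734, 0.1646]
tool_rot: [0.778, 0.628, 0.0, 0.0]
force: [0.3, -0.2, 0.3]
grip_width: 0.0134
finger_force: 25.0
```

{"api": "jog_arm", "payload": {
  "travel": [
    [0,0,-8],
    [0,0,-20],
    [0,0,-35],
    [0,0,-50],
    [0,0,-65],
    [0,0,-80],
    [0,0,-95],
    [0,0,-100],
    [0,0,-100],
    [0,0,-100]
  ],
  "yaw": [0,0,0,0,0,0,0,0,0,0]
}}

```text
t: 5.2
tcp_pos: [0.4936, -0.2732, 0.2639]
tool_rot: [0.778, 0.628, -0.0, -0.001]
force: [-1.5, 0.5, -3.8]
grip_width: 0.0141
finger_force: 25.0
```

```bash
python3 - <<'E'
from h import *
p,M=tool()
im,w=save("side","s2"); cv2.imwrite("pics/s2c.png",cv2.resize(cv2.imread("pics/s2.png")[60:240,270:470],None,fx=3,fy=3))
# hooks refined: rotate by rail yaw, profile along rail x
t=np.load("pics/top0.npy"); th=np.radians(-4.3); ex=np.array([np.cos(th),np.sin(th)]); ey=np.array([-ex[1],ex[0]])
s=np.load("pics/side0.npy")
for nm,c,box,sb in(("L",(.600,.208),(205,230,150,192),(200,235,190,240)),("R",(.5895,.068),(258,285,150,192),(245,278,170,210))):
  for cam,a,b in(("top",t,box),("side",s,sb)):
    q=a[b[2]:b[3],b[0]:b[1]].reshape(-1,3); q=q[np.isfinite(q[:,2])&(q[:,2]>.15)]
    u=(q[:,:2]-c)@ex*1000; v=(q[:,:2]-c)@ey*1000; k=(abs(v)<14)&(u<30)&(u>-25)
    print(nm,cam)
    for lo in range(-20,30,2):
        m=k&(u>=lo)&(u<lo+2)
        if m.sum(): print(lo,m.sum(),"zmax %.0f zmed %.0f v %.1f..%.1f"%(q[m,2].max()*1000,np.median(q[m,2])*1000,v[m].min(),v[m].max()))
E
```

```text
t 5.2 tcp [ 0.4936 -0.2732  0.2639] yang -12.23 zax [-0.001  0.001 -1.   ] F [-1.45  0.54 -3.8 ] T [ 0.01 -0.09  0.02] gw 0.014068131266846869 24.988232804462314
L top
-18 1 zmax 188 zmed 188 v 5.4..5.4
-16 4 zmax 186 zmed 184 v -3.2..4.2
-14 5 zmax 190 zmed 187 v -3.8..6.0
-12 5 zmax 191 zmed 185 v -4.5..6.6
-10 2 zmax 181 zmed 176 v -5.1..-5.0
-8 7 zmax 184 zmed 182 v -5.3..4.8
-6 6 zmax 181 zmed 176 v -4.1..5.3
-4 2 zmax 169 zmed 163 v -4.2..-4.0
-2 5 zmax 165 zmed 163 v -4.6..4.8
0 4 zmax 178 zmed 176 v -3.7..4.7
2 6 zmax 180 zmed 178 v -4.3..3.8
4 7 zmax 185 zmed 183 v -4.7..4.8
6 6 zmax 187 zmed 186 v -4.5..4.7
8 7 zmax 190 zmed 189 v -4.8..4.1
10 7 zmax 193 zmed 190 v -4.4..6.5
12 8 zmax 197 zmed 193 v -6.9..8.9
14 7 zmax 198 zmed 191 v -7.4..4.7
16 6 zmax 197 zmed 192 v -7.4..9.4
18 7 zmax 198 zmed 197 v -6.4..4.8
20 9 zmax 196 zmed 192 v -7.5..6.4
22 7 zmax 202 zmed 193 v -7.4..6.3
24 6 zmax 201 zmed 192 v -7.5..1.9
26 6 zmax 192 zmed 191 v -6.9..7.0
28 9 zmax 194 zmed 192 v -7.2..6.9
L side
-18 1 zmax 189 zmed 189 v -2.1..-2.1
-16 3 zmax 189 zmed 188 v -0.5..5.9
-14 11 zmax
[... 1768 characters left out ...]
0 23 zmax 191 zmed 174 v -6.5..9.5
-8 4 zmax 191 zmed 186 v 3.4..5.9
-6 7 zmax 186 zmed 177 v 3.7..6.8
-4 6 zmax 182 zmed 171 v 4.2..5.9
-2 3 zmax 172 zmed 170 v 6.1..6.8
0 7 zmax 189 zmed 185 v -3.9..5.9
2 14 zmax 195 zmed 184 v -3.8..10.7
4 14 zmax 194 zmed 184 v -3.8..6.3
6 16 zmax 200 zmed 179 v -4.0..8.5
8 13 zmax 197 zmed 191 v -2.8..7.6
10 18 zmax 204 zmed 191 v -7.1..8.3
12 31 zmax 209 zmed 194 v -5.3..9.4
14 15 zmax 208 zmed 190 v -4.1..9.8
16 10 zmax 201 zmed 189 v 5.2..9.6
18 8 zmax 204 zmed 186 v 3.6..8.7
20 16 zmax 208 zmed 190 v -2.1..10.3
22 12 zmax 205 zmed 187 v 2.8..9.9
24 14 zmax 208 zmed 192 v -2.7..10.3
26 8 zmax 197 zmed 176 v 2.0..9.0
28 13 zmax 201 zmed 186 v 0.3..8.5
```

View pics/s2c.png

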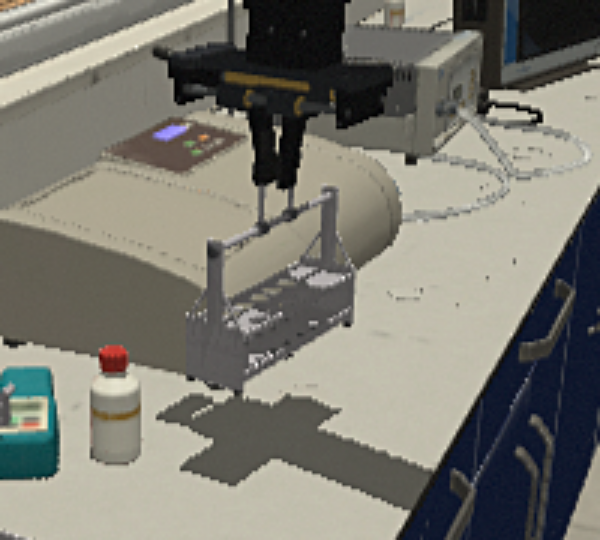

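The crop shows the rack held level, with its grip between the fingers at about (278,200) in the crop. The seats come out at about z = 167 (left) and 175 (right), the hook middle at about (595,139), yaw -4.3°. I'll carry the rack to in front of the hooks.

{"api": "jog_arm", "payload": {
  "travel": [
    [10,-1,0],
    [30,-3,0],
    [52,-6,0],
    [75,-9,0],
    [98,-11,0],
    [121,-14,0],
    [144,-17,0],
    [167,-19,0],
    [190,-22,0],
    [210,-24,0]
  ],
  "yaw": [0,0,0,0,0,0,0,0,0,0]
}}

```text
t: 6.5
tcp_pos: [0.5147, -0.0601, 0.2647]
tool_rot: [0.778, 0.629, 0.0, -0.0]
force: [0.5, -0.3, -2.8]
grip_width: 0.014
finger_force: 25.0
```

{"api": "jog_arm", "payload": {
  "travel": [
    [23,-3,0],
    [50,-6,0],
    [77,-9,0],
    [104,-12,0],
    [131,-15,0],
    [158,-18,0],
    [180,-21,0],
    [197,-23,0],
    [205,-24,0],
    [205,-24,0]
  ],
  "yaw": [-1,-2,-3,-4,-5,-6,-7,-7.9,-7.9,-7.9]
}}

```text
t: 7.75
tcp_pos: [0.535, 0.1424, 0.2644]
tool_rot: [0.733, 0.68, -0.0, 0.0]
force: [0.5, -0.5, -3.3]
grip_width: 0.0136
finger_force: 25.0
```

```bash
python3 - <<'E'
from h import *
p,M=tool()
im,w=save("top","t3");save("side","s3")
th=np.radians(-4.3); ex=np.array([np.cos(th),np.sin(th)]); ey=np.array([-ex[1],ex[0]])
print("expected rod mid",(p[:2]),p[2]-.0346)
u0,v0=[(np.array(x)) for x in (ex,ey)]
for n in("t3","s3"):
    q=np.load(f"pics/{n}.npy").reshape(-1,3); q=q[np.isfinite(q[:,2])]
    a=(q[:,:2]-p[:2])@ex; b=(q[:,:2]-p[:2])@ey
    for sgn in(1,-1):
        k=(abs(b-sgn*.065)<.025)&(abs(a)<.015)&(q[:,2]>p[2]-.045)&(q[:,2]<p[2]-.022)
        print(n,sgn,k.sum(),"u mean %.1f med %.1f zmax %.1f zmed %.1f"%(a[k].mean()*1000,np.median(a[k])*1000,q[k,2].max()*1000,np.median(q[k,2])*1000))
    k=(abs(a)<.03)&(q[:,2]>p[2]-.045)&(q[:,2]<p[2]-.02)&(abs(b)<.13); print("v range",b[k].min(),b[k].max())
b=cv2.imread("pics/s3.png")[90:300,130:350]; a=cv2.imread("pics/t3.png")[130:230,180:320]
cv2.imwrite("pics/c3.png",np.hstack([cv2.resize(a,(420,300)),cv2.resize(b,(314,300))]))
E
```

```text
t 7.75 tcp [0.535  0.1424 0.2644] yang -4.31 zax [-0. -0. -1.] F [ 0.49 -0.5  -3.32] T [-0.09 -0.06 -0.03] gw 0.01361076127452427 24.98864552937448
expected rod mid [0.53501368 0.14241518] 0.22983319428721463<stdin>:12: RuntimeWarning: Mean of empty slice.
  ret = ret.dtype.type(ret / rcount)
  return _methods._mean(a, axis=axis, dtype=dtype,
Traceback (most recent call last):
ValueError: zero-size array to reduction operation maximum which has no identity
```

```bash
cat > m.py <<'E'
from h import *
import sys
def rod(tag):
    p,M=tool(); save("top","t"+tag);save("side","s"+tag)
    th=np.radians(-4.3); ex=np.array([np.cos(th),np.sin(th)]); ey=np.array([-ex[1],ex[0]])
    for n in("t"+tag,"s"+tag):
        q=np.load(f"pics/{n}.npy").reshape(-1,3); q=q[np.isfinite(q[:,2])]
        a=(q[:,:2]-p[:2])@ex*1000; b=(q[:,:2]-p[:2])@ey*1000
        for lo in range(-110,110,20):
            k=(b>=lo)&(b<lo+20)&(abs(a)<12)&(q[:,2]>p[2]-.047)&(q[:,2]<p[2]-.02)
            if k.sum()>3: print(n,lo,k.sum(),"u %.1f [%.1f %.1f] zrel %.1f..%.1f v %.1f..%.1f"%(np.median(a[k]),a[k].min(),a[k].max(),(q[k,2].min()-p[2])*1000,(q[k,2].max()-p[2])*1000,b[k].min(),b[k].max()))
    b=cv2.imread(f"pics/s{tag}.png")[90:300,130:350]; a=cv2.imread(f"pics/t{tag}.png")[130:230,180:320]
    cv2.imwrite(f"pics/c{tag}.png",np.hstack([cv2.resize(a,(420,400)),cv2.resize(b,(380,400))]))
rod(sys.argv[1])
E
python3 m.py 4
```

```text
t 7.85 tcp [0.5352 0.1412 0.2644] yang -4.41 zax [-0.    -0.001 -1.   ] F [ 0.9  -0.27 -4.43] T [-0.11 -0.1   0.04] gw 0.013906110413481247 24.98826117720455
t4 -110 31 u -0.4 [-9.6 6.8] zrel -34.3..-20.2 v -102.8..-90.5
t4 -90 24 u -1.0 [-3.7 1.9] zrel -35.9..-28.5 v -88.4..-71.4
t4 -70 31 u -1.6 [-4.8 2.9] zrel -36.7..-29.0 v -69.5..-50.2
t4 -50 26 u -0.6 [-4.8 2.5] zrel -35.2..-26.1 v -49.5..-31.1
t4 -30 10 u -2.4 [-6.0 3.6] zrel -33.9..-26.5 v -29.3..-23.7
s4 -110 65 u -3.2 [-11.6 9.2] zrel -46.5..-23.4 v -100.3..-90.3
s4 -90 20 u -3.2 [-5.8 0.8] zrel -34.7..-29.0 v -89.0..-70.8
s4 -70 21 u -3.3 [-4.6 0.4] zrel -35.0..-28.7 v -69.8..-51.5
s4 -50 20 u -2.7 [-5.3 1.2] zrel -35.3..-28.3 v -49.3..-33.1
s4 -30 50 u -3.1 [-6.6 4.4] zrel -40.2..-20.2 v -29.9..-10.1
s4 -10 27 u -3.1 [-5.0 1.6] zrel -34.8..-28.1 v -9.5..9.4
s4 10 51 u -3.2 [-7.4 4.8] zrel -39.7..-20.3 v 10.8..29.4
s4 30 30 u -2.7 [-5.1 1.9] zrel -36.3..-29.0 v 31.2..49.7
s4 50 30 u -2.6 [-4.5 2.5] zrel -36.2..-29.0 v 50.1..69.2
s4 70 30 u -2.7 [-5.8 0.8] zrel -37.3..-28.2 v 70.2..89.4
s4 90 94 u -2.0 [-9.4 8.9] zrel -46.8..-22.7 v 93.8..102.7
```

View pics/c4.png

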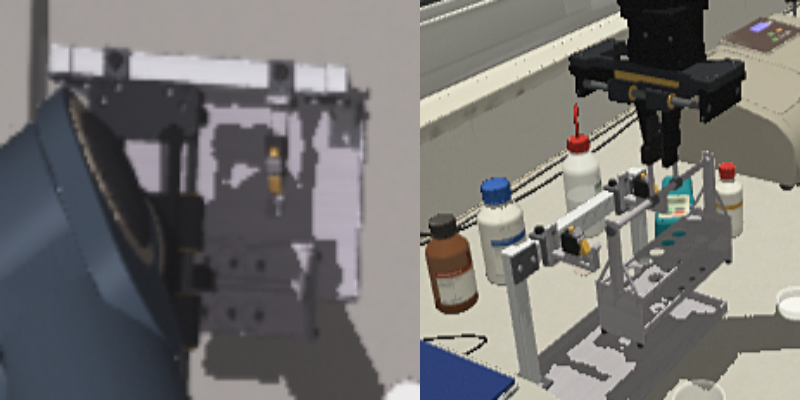

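The crop shows the rack level and parallel in front of the hooks (right hook nose at (275,165), rack end at (315,290) in the top view). The rod sits about 1 mm in front of the TCP in camera terms. I'll lower slightly and go in from the front.

{"api": "jog_arm", "payload": {
  "travel": [
    [0,0,7],
    [0,0,14],
    [0,8,14],
    [0,18,14],
    [0,28,14],
    [1,38,14],
    [1,48,14],
    [1,56,14],
    [1,61,14],
    [1,61,14]
  ],
  "yaw": [0,0,0,0,0,0,0,0,0,0]
}}

```text
t: 9.2
tcp_pos: [0.5961, 0.1387, 0.2504]
tool_rot: [0.733, 0.68, -0.0, -0.0]
force: [0.3, -0.7, -2.8]
grip_width: 0.0137
finger_force: 25.0
```

```bash
python3 m.py 5; python3 -c "
from h import *
for i in range(3):
    r.get_image('top');tool()"
```

```text
t 9.2 tcp [0.5961 0.1387 0.2504] yang -4.34 zax [-0.  0. -1.] F [ 0.26 -0.74 -2.79] T [-0.   -0.08  0.06] gw 0.013709769885497883 24.989914745092392
t5 -110 31 u -1.5 [-9.5 6.9] zrel -35.9..-24.1 v -102.7..-90.3
t5 -90 26 u -0.6 [-4.8 2.8] zrel -37.4..-29.0 v -88.5..-70.9
t5 -70 24 u -1.6 [-4.3 1.5] zrel -33.9..-27.5 v -68.7..-51.8
t5 -50 31 u -0.7 [-4.9 2.9] zrel -36.4..-27.8 v -49.3..-30.1
t5 -30 13 u -3.3 [-5.9 4.8] zrel -38.4..-27.6 v -29.4..-20.5
s5 -110 60 u -3.6 [-10.9 7.6] zrel -46.6..-22.7 v -104.4..-90.2
s5 -90 21 u -3.0 [-5.5 1.9] zrel -35.0..-29.2 v -89.3..-70.4
s5 -70 22 u -3.3 [-5.7 1.7] zrel -35.7..-28.5 v -69.4..-51.2
s5 -50 23 u -3.4 [-4.6 0.5] zrel -38.7..-27.9 v -48.5..-30.2
s5 -30 44 u -3.5 [-7.9 4.2] zrel -36.9..-20.1 v -28.5..-10.8
s5 -10 26 u -2.8 [-5.0 -0.1] zrel -37.0..-28.4 v -9.8..9.1
s5 10 51 u -3.3 [-7.9 3.4] zrel -38.9..-20.4 v 10.4..29.9
s5 30 27 u -3.6 [-6.6 1.2] zrel -36.5..-28.7 v 31.2..49.8
s5 50 30 u -3.3 [-6.6 2.0] zrel -36.2..-28.6 v 50.9..69.3
s5 70 31 u -3.5 [-5.0 0.6] zrel -35.5..-28.8 v 70.1..89.0
s5 90 80 u -3.9 [-11.3 7.3] zrel -46.5..-22.7 v 93.8..102.8
t 9.35 tcp [0.5956 0.1389 0.2506] yang -4.31 zax [-0. -0. -1.] F [ 0.26  0.79 -2.77] T [-0.02 -0.03 -0.02] gw 0.013853333667105228 24.98873444739729
t 9.4 tcp [0.5956 0.1388 0.2506] yang -4.31 zax [-0. -0. -1.] F [-0.42 -0.16 -3.11] T [-0.03 -0.07  0.03] gw 0.013866639843488897 24.988324865698814
t 9.45 tcp [0.5956 0.1389 0.2506] yang -4.31 zax [ 0. -0. -1.] F [-0.37  0.03 -2.55] T [-0.03 -0.08 -0.04] gw 0.013413621885116255 24.988613189198077
```

View pics/c5.png

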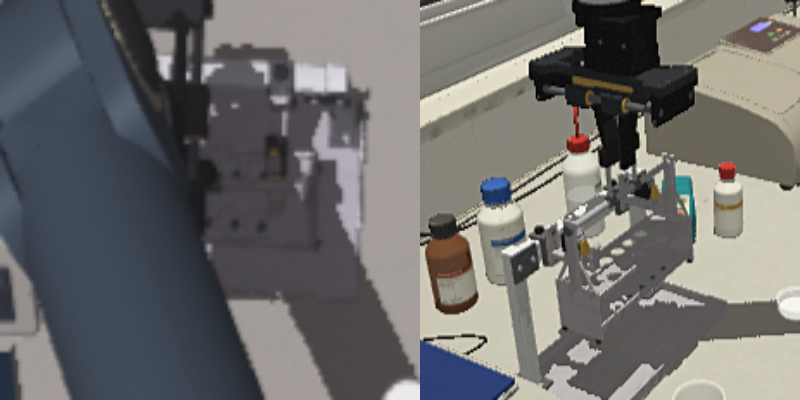

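The crop shows the rod directly over both throats, with the orange noses just behind it. Next I descend to just above nose contact.

{"api": "jog_arm", "payload": {
  "travel": [
    [0,0,2],
    [0,0,4],
    [0,0,6],
    [0,0,8],
    [0,0,10],
    [0,0,12],
    [0,0,14],
    [0,0,16],
    [0,0,16],
    [0,0,16]
  ],
  "yaw": [0,0,0,0,0,0,0,0,0,0]
}}

```text
t: 10.7
tcp_pos: [0.596, 0.1388, 0.2346]
tool_rot: [0.733, 0.68, 0.0, 0.0]
force: [0.1, -0.0, -3.6]
grip_width: 0.0138
finger_force: 25.0
```

{"api": "jog_arm", "payload": {
  "travel": [
    [0,0,0.5],
    [0,0,1],
    [0,0,2],
    [0,0,3],
    [0,0,4],
    [0,0,5],
    [0,0,6],
    [0,0,6],
    [0,0,6],
    [0,0,6]
  ],
  "yaw": [0,0,0,0,0,0,0,0,0,0]
}}

```text
t: 11.95
tcp_pos: [0.596, 0.1387, 0.2286]
tool_rot: [0.733, 0.68, 0.0, 0.0]
force: [0.1, -0.3, -3.3]
grip_width: 0.0137
finger_force: 25.0
```

```bash
python3 -c "
from h import *
for i in range(3):
    r.get_image('top');tool()"
```

```text
t 12.0 tcp [0.5959 0.1388 0.2286] yang -4.32 zax [ 0. -0. -1.] F [-0.6   0.75 -3.25] T [-0.03 -0.03  0.01] gw 0.013887428427500058 24.988415208645165
t 12.05 tcp [0.596  0.1387 0.2286] yang -4.33 zax [ 0. -0. -1.] F [ 0.12 -0.22 -2.77] T [-0.07 -0.12  0.05] gw 0.01377001655112437 24.98854029458016
t 12.1 tcp [0.596  0.1387 0.2286] yang -4.33 zax [ 0. -0. -1.] F [ 0.49 -0.18 -2.72] T [ 0.04 -0.1   0.01] gw 0.013816726276223865 24.98835453763604
```

{"api": "jog_arm", "payload": {
  "travel": [
    [0,0,0.5],
    [0,0,1],
    [0,0,1.5],
    [0,0,2],
    [0,0,2.5],
    [0,0,3],
    [0,0,3.5],
    [0,0,4],
    [0,0,4],
    [0,0,4]
  ],
  "yaw": [0,0,0,0,0,0,0,0,0,0]
}}

```text
t: 13.35
tcp_pos: [0.5958, 0.1388, 0.2246]
tool_rot: [0.733, 0.68, -0.0, -0.0]
force: [-3.0, 1.1, -0.7]
grip_width: 0.0136
finger_force: 25.0
```

{"api": "jog_arm", "payload": {
  "travel": [
    [0,0,0.5],
    [0,0,1],
    [0,0,1.5],
    [0,0,2],
    [0,0,2.5],
    [0,0,3],
    [0,0,3],
    [0,0,3],
    [0,0,3],
    [0,0,3]
  ],
  "yaw": [0,0,0,0,0,0,0,0,0,0]
}}

```text
t: 14.6
tcp_pos: [0.5959, 0.1387, 0.2215]
tool_rot: [0.733, 0.68, -0.0, 0.0]
force: [-2.8, 0.7, 1.0]
grip_width: 0.0137
finger_force: 25.0
```

```bash
python3 -c "
from h import *
for i in range(3):
    r.get_image('top');tool()"
```

```text
t 14.65 tcp [0.5959 0.1387 0.2215] yang -4.33 zax [ 0. -0. -1.] F [-2.89  0.25  0.29] T [-0.23  0.68 -0.17] gw 0.013952883653669968 25.034593250602484
t 14.7 tcp [0.5959 0.1387 0.2215] yang -4.33 zax [ 0. -0. -1.] F [-3.13  0.84 -0.16] T [-0.23  0.63 -0.21] gw 0.013573031393410259 25.034637060016394
t 14.75 tcp [0.5959 0.1387 0.2215] yang -4.33 zax [-0. -0. -1.] F [-3.49  0.37 -1.64] T [-0.2   0.61 -0.22] gw 0.013617964358796591 25.034653656184673
```

{"api": "jog_arm", "payload": {
  "travel": [
    [0,0,0.5],
    [0,0,1],
    [0,0,1.5],
    [0,0,2],
    [0,0,2.5],
    [0,0,3],
    [0,0,3],
    [0,0,3],
    [0,0,3],
    [0,0,3]
  ],
  "yaw": [0,0,0,0,0,0,0,0,0,0]
}}

```text
t: 16.0
tcp_pos: [0.5957, 0.1387, 0.2184]
tool_rot: [0.733, 0.68, -0.0, -0.0]
force: [-4.3, 0.3, -0.7]
grip_width: 0.014
finger_force: 25.0
```

```bash
cat > f.py <<'E'
from h import *
for i in range(2):
    r.get_image('top');tool()
E
python3 f.py
```

```text
t 16.05 tcp [0.5957 0.1388 0.2184] yang -4.32 zax [-0. -0. -1.] F [-3.55 -0.24  0.17] T [ 0.    1.05 -0.08] gw 0.013841767348849704 25.0433954782784
t 16.1 tcp [0.5958 0.1387 0.2184] yang -4.33 zax [-0. -0. -1.] F [-4.44  0.62  0.37] T [ 0.03  1.05 -0.06] gw 0.013893277936548551 25.044473209418356
```

{"api": "jog_arm", "payload": {
  "travel": [
    [0,0,0.4],
    [0,0,0.8],
    [0,0,1.2],
    [0,0,1.6],
    [0,0,2],
    [0,0,2.4],
    [0,0,2.4],
    [0,0,2.4],
    [0,0,2.4],
    [0,0,2.4]
  ],
  "yaw": [0,0,0,0,0,0,0,0,0,0]
}}

```text
t: 17.35
tcp_pos: [0.5959, 0.1389, 0.2161]
tool_rot: [0.733, 0.68, 0.0, -0.0]
force: [-5.5, 0.1, -0.6]
grip_width: 0.0139
finger_force: 25.1
```

```bash
python3 f.py
```

```text
t 17.4 tcp [0.5959 0.1389 0.2161] yang -4.32 zax [-0.  0. -1.] F [-4.53  0.92 -0.48] T [0.3  1.17 0.05] gw 0.013509746546108148 25.056929625570774
t 17.45 tcp [0.5959 0.1389 0.2161] yang -4.32 zax [-0.  0. -1.] F [-5.47  1.26 -0.66] T [0.33 1.2  0.01] gw 0.013469849817726951 25.05721476394683
```

{"api": "jog_arm", "payload": {
  "travel": [
    [0,0,0.4],
    [0,0,0.8],
    [0,0,1.2],
    [0,0,1.6],
    [0,0,2],
    [0,0,2],
    [0,0,2],
    [0,0,2],
    [0,0,2],
    [0,0,2]
  ],
  "yaw": [0,0,0,0,0,0,0,0,0,0]
}}

```text
t: 18.7
tcp_pos: [0.5958, 0.1384, 0.2138]
tool_rot: [0.733, 0.68, -0.0, 0.0]
force: [-3.8, -0.0, -4.4]
grip_width: 0.0139
finger_force: 25.1
```

```bash
python3 f.py; python3 m.py 6 | grep s6
```

```text
t 18.75 tcp [0.5958 0.1384 0.2138] yang -4.33 zax [-0.    -0.001 -1.   ] F [-3.33 -1.25 -3.45] T [-0.    0.99  0.04] gw 0.013635314039527039 25.069136791862547
t 18.8 tcp [0.5958 0.1384 0.2138] yang -4.33 zax [-0. -0. -1.] F [-4.45 -1.67 -3.75] T [0.01 1.04 0.02] gw 0.013959678620903658 25.06898945895955
s6 -110 48 u -4.4 [-11.1 8.0] zrel -46.9..-25.2 v -104.8..-91.1
s6 -90 20 u -7.1 [-11.7 9.6] zrel -45.7..-21.1 v -85.4..-70.6
s6 -70 91 u -1.8 [-11.9 11.9] zrel -45.9..-20.3 v -69.8..-50.5
s6 -50 19 u -3.3 [-5.1 0.9] zrel -36.6..-28.8 v -49.6..-30.2
s6 -30 48 u -3.4 [-9.1 5.1] zrel -40.0..-20.7 v -29.7..-10.1
s6 -10 22 u -3.4 [-6.2 0.7] zrel -35.4..-28.4 v -9.0..8.1
s6 10 49 u -4.0 [-9.2 4.3] zrel -37.8..-21.2 v 10.2..29.9
s6 30 28 u -3.4 [-6.6 2.1] zrel -35.1..-27.4 v 30.3..49.2
s6 50 50 u -1.4 [-11.5 11.9] zrel -46.1..-20.1 v 50.6..69.8
s6 70 84 u -3.4 [-11.6 11.5] zrel -46.9..-20.0 v 70.1..88.6
s6 90 87 u -3.6 [-10.5 8.2] zrel -46.8..-21.7 v 94.9..103.9
```

{"api": "jog_arm", "payload": {
  "travel": [
    [0,0,0.4],
    [0,0,0.8],
    [0,0,1.2],
    [0,0,1.6],
    [0,0,2],
    [0,0,2],
    [0,0,2],
    [0,0,2],
    [0,0,2],
    [0,0,2]
  ],
  "yaw": [0,0,0,0,0,0,0,0,0,0]
}}

```text
t: 20.15
tcp_pos: [0.5961, 0.1391, 0.2124]
tool_rot: [0.733, 0.68, 0.0, 0.0]
force: [-3.0, -1.3, -0.9]
grip_width: 0.0141
finger_force: 25.0
```

```bash
python3 f.py
```

```text
t 20.2 tcp [0.5961 0.139  0.2124] yang -4.32 zax [ 0.001  0.    -1.   ] F [-3.12 -0.21 -0.2 ] T [0.27 0.54 0.18] gw 0.013689367760942437 25.044068447314203
t 20.25 tcp [0.5961 0.139  0.2124] yang -4.32 zax [ 0.001  0.    -1.   ] F [-1.14  1.66  0.11] T [0.25 0.54 0.23] gw 0.013514534134398588 25.043204063549638
```

Fx fell and Tz is now about +0.2, so the right latch has probably snapped while the left nose is still pushing. I'll go on in smaller steps.

{"api": "jog_arm", "payload": {
  "travel": [
    [0,0,0.3],
    [0,0,0.6],
    [0,0,0.9],
    [0,0,1.2],
    [0,0,1.5],
    [0,0,1.5],
    [0,0,1.5],
    [0,0,1.5],
    [0,0,1.5],
    [0,0,1.5]
  ],
  "yaw": [0,0,0,0,0,0,0,0,0,0]
}}

```text
t: 21.5
tcp_pos: [0.5964, 0.1389, 0.211]
tool_rot: [0.733, 0.68, 0.001, 0.0]
force: [-0.4, -0.3, 4.3]
grip_width: 0.0136
finger_force: 25.0
```

```bash
python3 f.py
```

```text
t 21.55 tcp [0.5963 0.1389 0.211 ] yang -4.33 zax [ 0.001  0.    -1.   ] F [-1.05  0.75  5.66] T [0.2  0.08 0.04] gw 0.01378506007939245 24.986372427083552
t 21.6 tcp [0.5963 0.1389 0.211 ] yang -4.33 zax [ 0.001  0.    -1.   ] F [-2.15  0.09  5.79] T [0.14 0.11 0.03] gw 0.013899337415477919 24.98588480288163
```

```bash
python3 m.py 7 | egrep "s7 (-50|30|-10|-90|70) "; python3 -c "
from h import *
b=cv2.imread('pics/s7.png')
cv2.imwrite('pics/z7.png',np.hstack([cv2.resize(b[195:245,200:250],(400,400),interpolation=2),cv2.resize(b[165:215,245:295],(400,400),interpolation=2)]))"
```

```text
s7 -90 23 u -4.4 [-11.8 11.0] zrel -45.4..-20.9 v -87.0..-70.2
s7 -50 21 u -3.3 [-5.5 0.0] zrel -37.0..-29.7 v -49.8..-32.3
s7 -10 25 u -3.1 [-4.8 0.6] zrel -36.2..-28.1 v -9.5..9.8
s7 30 30 u -3.2 [-5.9 1.8] zrel -35.2..-26.3 v 30.2..49.7
s7 70 92 u -2.9 [-12.0 11.9] zrel -47.0..-20.4 v 70.2..89.5
```

View pics/z7.png

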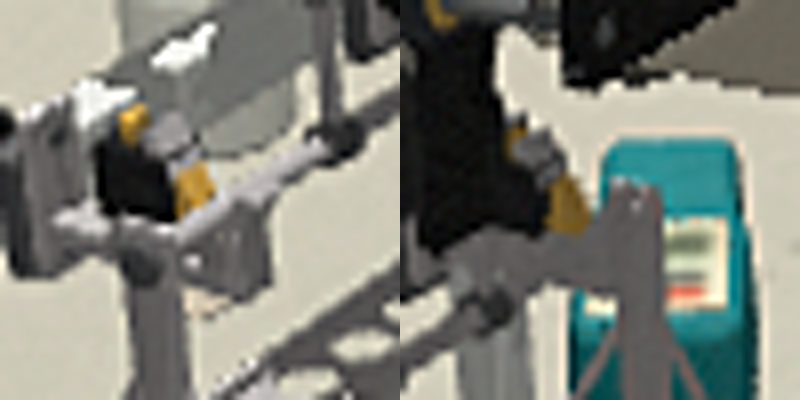

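The crop shows both orange noses over the rod line, left at (197,190) and right at (570,205). Depth data should settle whether each one is out and how the rod lies.

```bash
cat > n.py <<'E'
from h import *
import sys
th=np.radians(-4.3); ex=np.array([np.cos(th),np.sin(th)]); ey=np.array([-ex[1],ex[0]])
for tag in sys.argv[1:]:
  w=np.load(f"pics/{tag}.npy"); c=cv2.cvtColor(cv2.imread(f"pics/{tag}.png"),cv2.COLOR_BGR2HSV)
  o=(c[...,0]>8)&(c[...,0]<28)&(c[...,1]>120)&(c[...,2]>60)
  for nm,cc,b in(("L",(.600,.208),(205,235,200,235)),("R",(.5895,.068),(250,282,175,205))):
    q=w[b[2]:b[3],b[0]:b[1]][o[b[2]:b[3],b[0]:b[1]]]; u=(q[:,:2]-cc)@ex*1000
    k=np.isfinite(u)&(u<25)&(u>-12)&(q[:,2]>.15); print(tag,nm,"nose n",k.sum(),"u sorted",np.sort(u[k]).round(1)[:8],"zmin %.0f"%(q[k,2].min()*1000))
  q=w.reshape(-1,3); q=q[np.isfinite(q[:,2])]; d=q[:,:2]-np.array([.5948,.138]); u=d@ex*1000; v=d@ey*1000
  for s in(-1,1):
    for lo,hi in((32,60),(80,90)):
      k=(v*s>lo)&(v*s<hi)&(abs(u)<7)&(q[:,2]>.155)&(q[:,2]<.2)
      if k.sum()>3: print("rod",s*lo,k.sum(),"z med %.1f  p90 %.1f"%(np.median(q[k,2])*1e3,np.percentile(q[k,2],90)*1e3),"u",np.median(u[k]).round(1))
E
python3 n.py side0 s5 s6 s7
```

```text
side0 L nose n 47 u sorted [-7.6  0.   0.5  0.8  1.3  1.4  1.6  1.7] zmin 174
side0 R nose n 36 u sorted [0.3 0.9 1.1 1.2 1.7 2.1 2.2 2.4] zmin 181
s5 L nose n 39 u sorted [0.2 0.7 1.7 2.4 2.6 3.3 3.5 3.5] zmin 174
s5 R nose n 31 u sorted [-0.5 -0.5  0.1  0.5  0.8  0.9  1.4  1.6] zmin 181
s6 L nose n 23 u sorted [5.1 5.1 5.3 6.2 7.  7.1 7.5 8. ] zmin 180
s6 R nose n 29 u sorted [2.7 2.8 3.1 3.3 4.  4.1 4.2 4.9] zmin 182
rod -32 31 z med 181.7  p90 183.7 u -2.3
rod 32 34 z med 183.1  p90 184.9 u -2.3
rod 80 14 z med 183.8  p90 184.6 u -2.7
s7 L nose n 21 u sorted [5.8 6.1 6.4 6.7 7.  7.3 8.7 8.7] zmin 178
s7 R nose n 31 u sorted [-4.3 -1.2 -0.2 -0.1  0.6  1.   1.7  2. ] zmin 181
rod -32 29 z med 178.8  p90 180.9 u -1.8
rod 32 32 z med 181.0  p90 182.5 u -1.5
rod 80 14 z med 181.0  p90 183.3 u -1.4
```

The right latch is out and the rod is home there (top about 181). The left nose is still pushed back 6 mm with the rod about 9 mm above its seat. I'll ease the grip so the rack can pivot and press on in 1 mm steps.

{"api": "jog_arm", "payload": {
  "travel": [
    [0,0,0],
    [0,0,0],
    [0,0,0.2],
    [0,0,0.4],
    [0,0,0.6],
    [0,0,0.8],
    [0,0,0.8],
    [0,0,0.8],
    [0,0,0.8],
    [0,0,0.8]
  ],
  "yaw": [0,0,0,0,0,0,0,0,0,0],
  "force": 15
}}

```text
t: 22.95
tcp_pos: [0.5965, 0.1392, 0.2104]
tool_rot: [0.733, 0.68, 0.001, 0.0]
force: [-1.4, 0.9, 5.2]
grip_width: 0.0137
finger_force: 15.0
```

```bash
python3 f.py
```

```text
t 23.0 tcp [0.5965 0.1392 0.2105] yang -4.33 zax [ 0.002  0.001 -1.   ] F [-0.01  1.74  6.38] T [ 0.17  0.04 -0.05] gw 0.013835443834724691 14.985038674785756
t 23.05 tcp [0.5965 0.1392 0.2105] yang -4.33 zax [ 0.002  0.001 -1.   ] F [-0.71  1.55  4.56] T [ 0.22  0.04 -0.02] gw 0.014127483921091718 14.984983024187386
```

{"api": "jog_arm", "payload": {
  "travel": [
    [0,0.2,0],
    [0,0.4,0],
    [0,0.6,0],
    [0,0.6,0.2],
    [0,0.6,0.4],
    [0,0.6,0.6],
    [0,0.6,0.6],
    [0,0.6,0.6],
    [0,0.6,0.6],
    [0,0.6,0.6]
  ],
  "yaw": [0.2,0.4,0.4,0.4,0.4,0.4,0.4,0.4,0.4,0.4]
}}

```text
t: 24.3
tcp_pos: [0.5965, 0.1388, 0.2092]
tool_rot: [0.736, 0.677, 0.0, -0.0]
force: [-0.1, 3.2, 2.9]
grip_width: 0.0138
finger_force: 15.0
```

```bash
python3 f.py; python3 m.py 8 >/dev/null; python3 n.py s8
```

```text
t 24.35 tcp [0.5965 0.1387 0.2092] yang -4.73 zax [-0.  0. -1.] F [-0.78  4.57  2.11] T [ 0.73 -0.09  0.07] gw 0.014269135313251495 14.990927749313414
t 24.4 tcp [0.5965 0.1388 0.2092] yang -4.73 zax [-0.  0. -1.] F [1.22 4.66 3.12] T [ 0.68 -0.1   0.08] gw 0.013876946512397058 14.990920425625518
s8 L nose n 24 u sorted [6.2 7.3 7.4 7.4 7.6 7.6 7.9 7.9] zmin 176
s8 R nose n 33 u sorted [-4.6 -0.2  0.8  1.5  1.6  1.6  1.6  2. ] zmin 182
rod -32 33 z med 178.3  p90 180.0 u -1.3
rod -80 4 z med 175.7  p90 178.6 u -3.5
rod 32 28 z med 177.7  p90 179.5 u -1.4
rod 80 16 z med 177.9  p90 179.7 u -1.1
```

The left end dropped about 3 mm. The lateral force of about 4.6 N comes from the roll moving the grip to +y, so I'll follow it while pressing.

{"api": "jog_arm", "payload": {
  "travel": [
    [0.5,0,0],
    [1,0,0],
    [1.5,0,0],
    [1.5,0,0.2],
    [1.6,0,0.4],
    [1.7,0,0.6],
    [1.8,0,0.8],
    [1.8,0,0.8],
    [1.8,0,0.8],
    [1.8,0,0.8]
  ],
  "yaw": [0,0,0,0,0,0,0,0,0,0]
}}

```text
t: 25.75
tcp_pos: [0.5964, 0.14, 0.2079]
tool_rot: [0.736, 0.677, -0.001, -0.0]
force: [-0.0, -1.2, -3.8]
grip_width: 0.0138
finger_force: 15.0
```

```bash
python3 f.py; python3 m.py 9 >/dev/null; python3 n.py s9
```

```text
t 25.8 tcp [0.5964 0.14   0.2079] yang -4.75 zax [-0.001 -0.001 -1.   ] F [ 0.8  -0.91 -3.73] T [-0.41 -0.11  0.03] gw 0.01355667828198202 14.995461339130998
t 25.85 tcp [0.5964 0.14   0.2079] yang -4.75 zax [-0.001 -0.001 -1.   ] F [-0.31 -0.51 -3.38] T [-0.45 -0.12  0.02] gw 0.013655704242496796 14.99542540172115
s9 L nose n 33 u sorted [3.  3.8 4.8 5.4 5.4 5.6 5.7 6. ] zmin 175
s9 R nose n 34 u sorted [-0.1  0.5  0.7  0.9  1.   1.5  1.7  2. ] zmin 181
rod -32 30 z med 177.8  p90 179.8 u -1.9
rod -80 4 z med 176.5  p90 179.0 u -4.0
rod 32 26 z med 175.7  p90 177.8 u -1.7
rod 80 14 z med 175.1  p90 176.5 u -1.2
```

{"api": "jog_arm", "payload": {
  "travel": [
    [0.2,0,0.2],
    [0.4,0,0.4],
    [0.5,0,0.6],
    [0.6,0,0.8],
    [0.7,0,1],
    [0.7,0,1],
    [0.7,0,1],
    [0.7,0,1],
    [0.7,0,1],
    [0.7,0,1]
  ],
  "yaw": [0,0,0,0,0,0,0,0,0,0]
}}

```text
t: 27.2
tcp_pos: [0.5967, 0.1415, 0.2074]
tool_rot: [0.736, 0.677, 0.0, -0.0]
force: [-1.2, 0.6, -4.4]
grip_width: 0.0136
finger_force: 15.0
```

```bash
python3 f.py; python3 m.py 10 >/dev/null; python3 n.py s10
```

```text
t 27.25 tcp [0.5966 0.1415 0.2074] yang -4.72 zax [-0.  0. -1.] F [-1.14  0.35 -3.96] T [-0.07  0.19  0.09] gw 0.01371741272459451 15.003523944178596
t 27.3 tcp [0.5967 0.1415 0.2074] yang -4.72 zax [-0.  0. -1.] F [-1.05 -0.24 -4.53] T [-0.05  0.18  0.06] gw 0.0137783638199978 15.003762108972296
s10 L nose n 36 u sorted [3.1 3.6 4.  4.4 5.1 5.2 5.4 5.8] zmin 174
s10 R nose n 33 u sorted [-1.1 -0.9 -0.8  1.1  2.1  2.1  2.8  3.1] zmin 181
rod -32 34 z med 177.6  p90 179.3 u -1.6
rod 32 30 z med 174.1  p90 177.1 u -1.8
rod 80 15 z med 174.1  p90 175.0 u -1.1
```

{"api": "jog_arm", "payload": {
  "travel": [
    [0.2,0,0.2],
    [0.3,0,0.4],
    [0.4,0,0.6],
    [0.5,0,0.8],
    [0.5,0,1],
    [0.5,0,1],
    [0.5,0,1],
    [0.5,0,1],
    [0.5,0,1],
    [0.5,0,1]
  ],
  "yaw": [0,0,0,0,0,0,0,0,0,0]
}}

```text
t: 28.65
tcp_pos: [0.597, 0.1416, 0.2066]
tool_rot: [0.736, 0.677, 0.0, 0.0]
force: [-0.4, -0.2, -1.3]
grip_width: 0.014
finger_force: 15.0
```

```bash
python3 f.py; python3 m.py 11 >/dev/null; python3 n.py s11
```

```text
t 28.7 tcp [0.597  0.1416 0.2066] yang -4.73 zax [ 0.001 -0.    -1.   ] F [-0.5  -0.69 -2.6 ] T [-0.22 -0.15  0.  ] gw 0.013804173154568321 14.99090816010721
t 28.75 tcp [0.597  0.1416 0.2066] yang -4.73 zax [ 0.001 -0.    -1.   ] F [ 0.45 -0.44 -2.01] T [-0.22 -0.1  -0.01] gw 0.013676717828376914 14.990652120904997
s11 L nose n 48 u sorted [-6.8  1.   1.1  1.2  1.2  2.1  2.2  2.3] zmin 173
s11 R nose n 35 u sorted [0.4 0.5 0.6 0.6 0.9 1.9 2.  2. ] zmin 181
rod -32 34 z med 177.7  p90 179.5 u -2.2
rod 32 29 z med 173.2  p90 175.9 u -1.2
rod 80 14 z med 172.4  p90 173.9 u -0.7
```

Both noses are now out, and the left matches its starting picture (u ≈ 1, 48 px). A small confirming press comes first, then the tug.

{"api": "jog_arm", "payload": {
  "travel": [
    [0,0,0.2],
    [0,0,0.4],
    [0,0,0.6],
    [0,0,0.6],
    [0,0,0.6],
    [0,0,0.6],
    [0,0,0.6],
    [0,0,0.6],
    [0,0,0.6],
    [0,0,0.6]
  ],
  "yaw": [0,0,0,0,0,0,0,0,0,0]
}}

```text
t: 30.1
tcp_pos: [0.5968, 0.1419, 0.206]
tool_rot: [0.736, 0.677, 0.0, 0.0]
force: [-0.1, 1.5, 0.1]
grip_width: 0.0138
finger_force: 15.0
```

{"api": "jog_arm", "payload": {
  "travel": [
    [0,0,-0.4],
    [0,0,-0.8],
    [0,0,-1.2],
    [0,0,-1.4],
    [0,0,-1.6],
    [0,0,-1.8],
    [0,0,-1.8],
    [0,0,-1.8],
    [0,0,-1.8],
    [0,0,-1.8]
  ],
  "yaw": [0,0,0,0,0,0,0,0,0,0]
}}

```text
t: 31.35
tcp_pos: [0.5965, 0.1416, 0.2074]
tool_rot: [0.736, 0.677, -0.0, -0.0]
force: [-0.9, 0.3, -4.8]
grip_width: 0.0137
finger_force: 15.0
```

```bash
python3 f.py
```

```text
t 31.4 tcp [0.5966 0.1416 0.2074] yang -4.73 zax [-0.001 -0.    -1.   ] F [-0.37 -1.03 -6.73] T [-0.26  0.    0.  ] gw 0.014057983692317012 14.998296839185059
t 31.45 tcp [0.5966 0.1416 0.2074] yang -4.72 zax [-0.001 -0.    -1.   ] F [ 0.61  0.31 -5.76] T [-0.19 -0.04 -0.02] gw 0.014029022958143983 14.998308804351836
```

{"api": "jog_arm", "payload": {
  "travel": [
    [0,0,-0.2],
    [0,0,-0.4],
    [0,0,-0.6],
    [0,0,-0.6],
    [0,0,-0.6],
    [0,0,-0.6],
    [0,0,-0.6],
    [0,0,-0.6],
    [0,0,-0.6],
    [0,0,-0.6]
  ],
  "yaw": [0,0,0,0,0,0,0,0,0,0]
}}

```text
t: 32.7
tcp_pos: [0.5965, 0.1416, 0.2078]
tool_rot: [0.736, 0.677, -0.0, -0.0]
force: [0.1, 0.2, -15.6]
grip_width: 0.0137
finger_force: 15.0
```

```bash
python3 f.py
```

```text
t 32.75 tcp [0.5965 0.1416 0.2078] yang -4.73 zax [-0.001 -0.    -1.   ] F [  1.59  -0.57 -15.76] T [-0.03 -0.25 -0.06] gw 0.01377593552503681 14.999256546143442
t 32.8 tcp [0.5965 0.1416 0.2078] yang -4.72 zax [-0.001 -0.    -1.   ] F [  1.11   0.7  -16.59] T [ 0.03 -0.18  0.01] gw 0.013583006247617133 14.999042060226202
```

The pull is about 13 N over both hooks with no roll moment, so each latch is taking roughly 6 N. I'll let the rack settle and release.

{"api": "jog_arm", "payload": {
  "travel": [
    [0,0,0.3],
    [0,0,0.6],
    [0,0,0.9],
    [0,0,1.2],
    [0,0,1.5],
    [0,0,1.7],
    [0,0,1.7],
    [0,0,1.7],
    [0,0,1.7],
    [0,0,1.7]
  ],
  "yaw": [0,0,0,0,0,0,0,0,0,0]
}}

```text
t: 34.05
tcp_pos: [0.5975, 0.1419, 0.2072]
tool_rot: [0.736, 0.677, 0.001, 0.0]
force: [0.5, -0.2, -3.7]
grip_width: 0.014
finger_force: 15.0
```

{"api": "jog_arm", "payload": {
  "travel": [
    [0,0,0],
    [0,0,0],
    [0,0,0],
    [0,0,0],
    [0,0,0],
    [0,0,0],
    [0,0,0],
    [0,0,0],
    [0,0,0],
    [0,0,0]
  ],
  "yaw": [0,0,0,0,0,0,0,0,0,0],
  "grip": 0.5
}}

```text
t: 35.3
tcp_pos: [0.5968, 0.1417, 0.2065]
tool_rot: [0.736, 0.677, 0.0, 0.0]
force: [0.4, 0.2, 0.4]
grip_width: 0.0435
finger_force: 0.0
```

{"api": "jog_arm", "payload": {
  "travel": [
    [0,0,-5],
    [0,0,-15],
    [0,0,-25],
    [0,0,-40],
    [0,0,-55],
    [0,0,-70],
    [0,0,-85],
    [0,0,-100],
    [0,0,-100],
    [0,0,-100]
  ],
  "yaw": [0,0,0,0,0,0,0,0,0,0]
}}

```text
t: 36.55
tcp_pos: [0.5965, 0.1415, 0.3061]
tool_rot: [0.736, 0.677, -0.0, -0.0]
force: [-0.2, -0.1, -0.5]
grip_width: 0.0436
finger_force: 0.0
```

```bash
python3 f.py; python3 m.py 12 >/dev/null; python3 n.py s12; python3 -c "
import cv2
b=cv2.imread('pics/s12.png');cv2.imwrite('pics/z12.png',cv2.resize(b[100:300,150:350],(600,600),interpolation=2))"
```

```text
t 36.6 tcp [0.5964 0.1415 0.3058] yang -4.73 zax [-0.001 -0.001 -1.   ] F [ 1.06 -0.18  0.46] T [-0.01 -0.1  -0.01] gw 0.04385974768539032 0.0
t 36.65 tcp [0.5964 0.1415 0.3057] yang -4.73 zax [-0.001 -0.    -1.   ] F [-0.3  -0.17 -0.17] T [ 0.01 -0.04  0.02] gw 0.043465106187642065 0.0
s12 L nose n 49 u sorted [-8.1  0.4  0.7  1.7  1.7  2.1  2.1  2.2] zmin 174
s12 R nose n 34 u sorted [-0.5 -0.1  0.5  0.8  1.2  1.4  1.8  2. ] zmin 182
rod -32 35 z med 177.5  p90 178.9 u -0.9
rod 32 30 z med 172.1  p90 174.3 u -0.6
rod 80 14 z med 170.7  p90 172.1 u -0.4
```

View pics/z12.png

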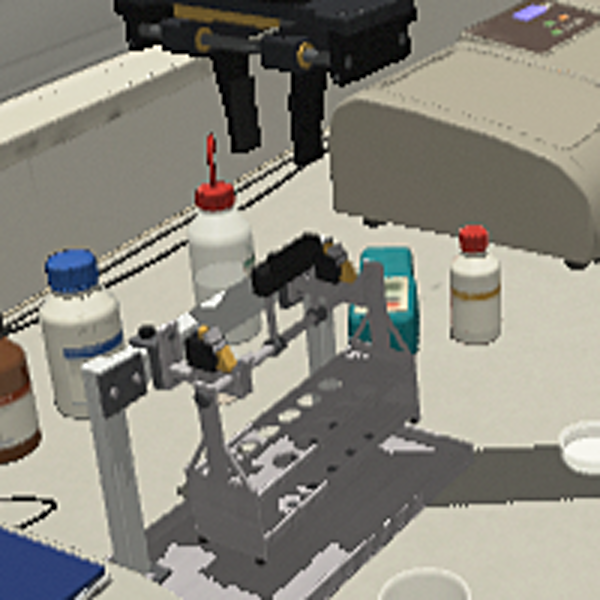

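The rack hangs in both hooks (left nose at (225,350), right at (345,265)), and the gripper is clear above. I'll wait briefly for any swing to die out, then hand in.

{"api": "jog_arm", "payload": {
  "travel": [
    [0,0,0],
    [0,0,0],
    [0,0,0],
    [0,0,0],
    [0,0,0],
    [0,0,0],
    [0,0,0],
    [0,0,0],
    [0,0,0],
    [0,0,0]
  ],
  "yaw": [0,0,0,0,0,0,0,0,0,0]
}}

```text
t: 38.0
tcp_pos: [0.5968, 0.1417, 0.3065]
tool_rot: [0.736, 0.677, -0.0, 0.0]
force: [0.0, -0.0, 0.5]
grip_width: 0.0436
finger_force: 0.0
```

{"api": "jog_arm", "payload": {
  "travel": [
    [0,0,0],
    [0,0,0],
    [0,0,0],
    [0,0,0],
    [0,0,0],
    [0,0,0],
    [0,0,0],
    [0,0,0],
    [0,0,0],
    [0,0,0]
  ],
  "yaw": [0,0,0,0,0,0,0,0,0,0]
}}

```text
t: 39.25
tcp_pos: [0.5968, 0.1417, 0.3065]
tool_rot: [0.736, 0.677, -0.0, 0.0]
force: [0.5, -0.2, 0.3]
grip_width: 0.0436
finger_force: 0.0
```

```bash
python3 -c "
from h import *
a=r.get_image('side')['pixels'].astype(int)
for i in range(3): b=r.get_image('side')['pixels'].astype(int)
print('moved px',(abs(a-b).sum(2)[180:300,190:300]>90).sum())
print(r.close_job())"
```

```text
moved px 0
the job is handed in; nothing more can be done
None
```

The rack hangs in both hooks with both latches out, the tug loaded each latch to about 6 N, the gripper has let go and is clear, and the job was handed in at about 39 s; no verdict was returned.

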